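Clear the test fixture and hold its lid open for inspection

ROBOT

A 6-joint arm with a two-finger parallel gripper is mounted at the origin on a cart in front of the work surface, level with it; the furniture and walls round the work are solid. World frame = base frame: x ahead of the robot, y to its left, z up, the work surface at z = 0. Lengths are in mm, angles in rad, forces in N, time in s.
With the tool pointing down it reaches from about 350 to 850 mm from the base axis. Payload 8.1 kg.
Tool frame: the origin (TCP) lies between the finger pads; the fingertips stand 14 mm ahead of it and the grasp point (between the pads) lies 5 mm behind it; z points along the fingers, y is the line along which they close (so a half turn about z gives the same grasp; the last joint's range is limited). The gripper opens to 93 mm and grips with 3 to 60 N. Pads are 15 mm wide; open, the fingers measure 128 mm over their backs; the gripper's body (75 mm by 188 mm) begins 65 mm behind the grasp point.
Start: joints at [-1.384, 0.13, 1.488, -0, 1.523, -0.085], TCP at [161.1, -577.972, 232.635] pointing down, gripper open.
Joint ranges: [-2.96, 2.96], [-0.89, 2.26], [0.02, 2.5], [-1.34, 4.48], [0, 2.73], [-2.66, 2.66]. Speed limits (rad/s): [2.39, 2.39, 2.79, 3.14, 3.14, 3.14].

INTERFACE

Orientations are given as a unit quaternion [w, x, y, z].
In Python, from plant import readout, vision, ticket, regions_of, spot_point gives the robot as it stands.
- The arm moves only by the shell command python3 -m creep 'ROWS' [FORCE]. ROWS is JSON, a list that holds one entry, the list of rows, each a list of 5 numbers: the shift along the world's x, y, z in units of 25 mm (1.0 is 25 mm), then the turn about the world's z in units of 0.1 rad (1.0 is 0.1 rad), then the finger opening in mm, from 0 to 93. In form: [[[x, y, z, twist, gripper], ...]]. A call has 1 to 20 rows; each row shifts and turns the commanded pose from where the row before left it; what a row does not reach is not made up. A row lasts 1/8 s, in which the tool goes at most 62.5 mm and 10.7 degrees, less where a joint would pass 70% of its speed; a pose out of reach is approached as far as the arm can. A call with a number of a shift or a turn outside -1 to 1 is refused whole. A call with a gripper value outside its range is refused whole. The fingers move at their own pace and stop on an object; FORCE is the grip in N (left out, the last holds). Time passes only in rows, so rows that do not move let the fingers close. It gives the time, the measured TCP pose, the force, the opening and the grip force at its end, in the units of the state.
- readout.get_state(): the state, without advancing time (a new reading comes with each control period).
- vision.snapshot(name): name is "scene" or "top" or "wrist"; returns a dict with "color" (420x560x3 uint8, red, green, blue), "range_z" (420x560 float32, mm along the optical axis (not along the pixel's ray), 0 where there is no reading), "fx", "fy", "cx", "cy" (pixels), "view" (4x4, takes a point from world to camera coordinates); the wrist camera has in their place "hand_eye" (4x4, takes a point from camera to tool coordinates, whose origin is the TCP and whose axes are the flange's). Camera axes: x right, y up, looking along -z (the intrinsics and any distortion apply to the point x, -y, -z); pixel columns grow to the right and rows downward; lengths in mm; the calibration is good to about 2 mm. A picture is of the moment at which its call begins: read the wrist's pose just before it.
- ticket.hand_in(): hands the job in; it is judged then, once.
Trained networks look in a picture, given as the dict that the camera call returned (one of the last four; its "shot" number tells which), for a name from the list of things; names that differ only in an ending like _2 or _b are one class to them, and where a whole thing is asked for, a point or a joint stands for the part that bears it (a point fixed in the world has none). Each returns a list of dicts, best first, with "p" (0 to 1); they miss things now and then, are a little off and sometimes report something else, mostly with a low value. They report only what shows in the picture. A call takes as long as a camera call.
- regions_of(query, picture): "region" (420x560 bool, what is visible of it) and "point" ([row, column] in pixels, amid what is visible of it).
- spot_point(query, picture): "point" ([row, column] in pixels: a listed point, or the origin of a listed thing).
The state is a dict: "time": time; "joint_pos": joint angles; "joint_vel": joint speeds; "effort": joint torques, N m; "tool_pos": TCP position; "ee_rot": TCP orientation; "force": force on the tool from outside, world axes, zero at the start; "torque": the same for the moment, N m; "grip_width": opening from 0.0 (shut) to 1.0 (fully open); "finger_force": force on a finger pad.
Only numpy, scipy, OpenCV 4.12 (cv2) and the standard library are available. Lean on these libraries where they do the work, as an engineer would, in place of code of your own. Each camera call takes 0.05 s, during which the arm holds its last target. There are 200 camera calls.

TASK

Someone left a bottle standing on the closed lid of the board test fixture. Stand the bottle upright on the bench top, clear of the fixture, without opening the lid first; then raise the lid by its pull bar to 45 degrees so that the board inside can be inspected, and finish while still holding it steady there - it falls shut if let go, and must rest on nothing but your gripper. Leave the other things on the bench where they are.

Things in the scene. Friction and masses are not known exactly. Their poses are not given: they have to be found in the camera images.
- fixture: board test fixture, fixed to the bench: a flat grey metal case 130 mm deep (its x), 190 mm wide (its y) and 50 mm high, with an aluminium lid. Origin at the centre of the case's underside, on the bench; x points away from the pull bar towards the hinge, z up. With the lid shut, the lid's flat top is 60 mm above the bench. At least 110 mm of bench to its left (+y) is free.
- fixture_lid (a joint): angle of the fixture's lid in rad: 0 = shut (level), growing as the front edge rises; end stop at 1.4. The lid weighs 0.35 kg and has a weak closing spring: it falls shut from any angle; about 2 N at the pull bar keeps it at 45 degrees. Aluminium plate 135 x 190 x 8 mm.
- hinge_line (a point): middle of the hinge line at the far edge of the fixture, 65 mm along the fixture's x from its origin and 52 mm above the bench; the line runs along the fixture's y. Fixed.
- pull_bar (a point): middle of the lid's pull bar, moves with it: black round bar 12 mm thick, 100 mm long along the fixture's y, on two 8 mm rods 40 mm either side of its middle. 171 mm before the hinge line, 4 mm above it when shut (56 mm over the bench). 30 mm gap between bar and lid edge: from above, open the fingers only about 30 mm so the inner one clears the lid. The bar can turn between the pads.
- bottle: white round dispensing bottle 50 mm in diameter, straight-sided to about 55 mm, then narrowing to a cap at 100 mm; 0.11 kg. Stands on the lid at the start. Origin at the centre of its underside, z up along the bottle.
- tape_roll: roll of masking tape lying flat beside the fixture, 68 mm in diameter, 19 mm high. Bystander. Origin at the centre of its underside.
- tip_case: small black box 40 x 62 x 18 mm lying beside the fixture. Bystander. Origin at the centre of its underside.
- meter: black hand multimeter lying flat, 152 (its x) x 78 x 43 mm, on the left of the bench. Bystander. Origin at the centre of its underside.
- cutters: side cutters with red grips lying flat, 42 x 121 (its y) x 12 mm, on the left of the bench. Bystander. Origin at the centre of its underside.

How it is judged:
By the outcome, as a careful person would: the job done as asked, in the order asked, and still so for the second after the job is handed in, while the arm keeps its last pose, push and grip.
It also fails if it takes over 54 s, if anything falls off the work surface, if the arm or the gripper's body presses on something with over 40 N, if the wrist force passes 120 N, or if a joint passes its speed limit or range.

## Working session

There is one attempt and no reset: what is moved stays moved. The work goes in short steps, Python scripts to look and compute and a shell command to move; the robot and the scene stay as the last step left them, time stands still between calls to the robot, and variables do not carry over. Pictures are saved under pics/ and viewed, at most 10 in all, crops included, and the job is handed in when it is done.

```bash
ls; mkdir -p pics; cat > h.py <<'E'
import numpy as np, cv2
from plant import readout, vision, ticket, regions_of, spot_point
from scipy.spatial.transform import Rotation as R
def c2w(p, st=None):
    if 'view' in p: return np.linalg.inv(np.array(p['view']))
    T=np.eye(4); q=st['ee_rot']; T[:3,:3]=R.from_quat([q[1],q[2],q[3],q[0]]).as_matrix(); T[:3,3]=st['tool_pos']
    return T@np.array(p['hand_eye'])
def cloud(p,T):
    z=p['range_z'].astype(float); v,u=np.mgrid[:420,:560]
    X=np.stack([(u-p['cx'])/p['fx']*z,-(v-p['cy'])/p['fy']*z,-z,np.ones_like(z)],-1)
    W=(X@T.T)[...,:3]; W[z<=0]=np.nan; return W
def ray(p,T,rc):
    d=T[:3,:3]@np.array([(rc[1]-p['cx'])/p['fx'],-(rc[0]-p['cy'])/p['fy'],-1.0]); return T[:3,3],d
E
python3 - <<'E'
from h import *
ps={}
for n in ['scene','top']:
    p=vision.snapshot(n); print(n,[k for k in p if k not in('color','range_z')])
    T=c2w(p); W=cloud(p,T); print('cam',T[:3,3].round())
    for q in ['fixture','fixture_lid','bottle','tape_roll','tip_case','meter','cutters','pull_bar']:
        for r in regions_of(q,p)[:1]:
            w=W[r['region']]; w=w[~np.isnan(w[:,0])]
            print(q,round(r['p'],2),np.round(r['point']),len(w), np.percentile(w,[3,50,97],axis=0).round().tolist() if len(w) else '')
    for q in ['fixture','bottle','pull_bar','hinge_line','tape_roll','tip_case']:
        for r in spot_point(q,p)[:1]: 
            o,d=ray(p,T,r['point']); h={'pull_bar':56,'hinge_line':52,'bottle':60}.get(q,0)
            print(' spot',q,round(r['p'],2),np.round(r['point']),(o+d*(h-o[2])/d[2]).round(1))
    ps[n]=p['color']; np.save(n+'_W.npy',W)
cv2.imwrite('pics/a.png',np.hstack([ps['scene'],ps['top']])[:,:,::-1]) 
im=cv2.resize(cv2.imread('pics/a.png'),(800,300)); cv2.imwrite('pics/a.png',im)
print(readout.get_state())
E
```

```text
pics
scene ['fx', 'fy', 'cx', 'cy', 'view', 'shot']
cam [111. 629. 865.]
fixture 0.89 [187. 306.] 2084 [[428.0, -361.0, 8.0], [503.0, -242.0, 58.0], [600.0, -172.0, 63.0]]
bottle 0.91 [172. 294.] 374 [[515.0, -225.0, 69.0], [530.0, -206.0, 115.0], [553.0, -197.0, 155.0]]
tip_case 0.56 [170. 354.] 218 [[385.0, -477.0, -0.0], [412.0, -437.0, 17.0], [443.0, -412.0, 21.0]]
meter 0.73 [161. 332.] 198 [[490.0, -479.0, -1.0], [522.0, -457.0, 17.0], [551.0, -419.0, 22.0]]
cutters 0.6 [300. 208.] 409 [[510.0, 179.0, -1.0], [533.0, 232.0, 10.0], [549.0, 284.0, 13.0]]
pull_bar 0.68 [302. 211.] 399 [[510.0, 176.0, 0.0], [532.0, 232.0, 10.0], [547.0, 284.0, 13.0]]
 spot fixture 0.74 [191. 300.] [ 536.2 -266.3    0. ]
 spot bottle 0.8 [180. 295.] [ 545.9 -244.8   60. ]
 spot pull_bar 0.82 [192. 328.] [ 433.2 -248.5   56. ]
 spot hinge_line 0.57 [170. 287.] [ 599.4 -285.    52. ]
 spot tape_roll 0.53 [164. 331.] [ 512.8 -455.8    0. ]
 spot tip_case 0.5 [170. 287.] [ 630.3 -345.    -0. ]
top ['fx', 'fy', 'cx', 'cy', 'view', 'shot']
cam [ 263. -122. 1502.]
fixture 0.96 [214. 343.] 3584 [[430.0, -363
[... 988 characters left out ...]
time': 1.5, 'joint_pos': array([-1.38437784e+00,  1.30390082e-01,  1.48820886e+00, -1.19823647e-05,
        1.52299988e+00, -8.53948218e-02]), 'joint_vel': array([ 0.00018541,  0.00030714,  0.00231822,  0.00148996, -0.00195254,
        0.00019162]), 'effort': array([-4.48327346e-04, -5.59750915e+01, -4.92041159e+01,  7.65231997e-02,
        2.27636984e-02, -1.83551828e-05]), 'tool_pos': array([ 161.10765131, -577.96665959,  232.63627731]), 'ee_rot': array([-2.77843652e-06,  9.90778858e-01,  1.35488944e-01, -6.13244523e-06]), 'force': array([ 0.22332302, -0.35086723,  1.04846334]), 'torque': array([ 0.02340276,  0.01219246, -0.02869544]), 'finger_force': 0.0, 'grip_width': 0.9998179409552173}
```

View pics/a.png

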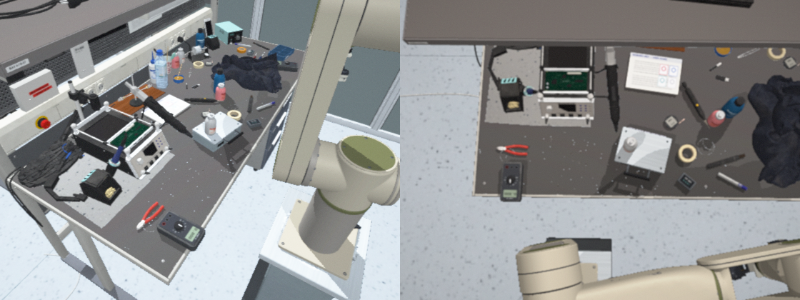

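```bash
python3 - <<'E'
from h import *
p=vision.snapshot('top'); W=cloud(p,c2w(p))
r=regions_of('fixture',p)[0]['region']
w=W[r]; w=w[(w[:,2]>52)&(w[:,2]<72)]
print('lid z',np.median(w[:,2]),cv2.minAreaRect(w[:,:2].astype(np.float32)))
b=W[regions_of('bottle',p)[0]['region']]; b=b[b[:,2]>145]; print('cap',b.mean(0),len(b))
m=(W[...,0]>300)&(W[...,0]<700)&(W[...,1]>-200)&(W[...,1]<0)
# height map left of fixture
for x in range(400,660,20):
    print(x,[int(np.nanmax(W[(abs(W[...,0]-x)<10)&(abs(W[...,1]-y)<10)][:,2],initial=-9)) for y in range(-200,0,20)])
c=p['color'][150:330,210:450]; cv2.imwrite('pics/b.png',cv2.resize(c,(800,600),interpolation=cv2.INTER_CUBIC)[:,:,::-1])
E
```

```text
lid z 60.87097629950847 ((509.91314697265625, -269.27813720703125), (188.91233825683594, 180.5277862548828), 75.89041900634766)
cap [ 537.88996386 -221.4032167   155.04972946] 121
400 [8, 7, 6, 9, 10, 7, 7, 10, 9, 8]
420 [8, 11, 8, 6, 9, 8, 8, 11, 12, 10]
440 [65, 9, 10, 9, 6, 8, 9, 9, 10, 9]
460 [9, 8, 7, 11, 8, 10, 6, 9, 9, 10]
480 [65, 67, 63, 9, 8, 10, 10, 9, 10, 8]
500 [66, 66, 63, 9, 6, 8, 9, 10, 12, 9]
520 [136, 68, 10, 6, 6, 7, 10, 8, 6, 10]
540 [157, 70, 10, 10, 12, 6, 6, 9, 8, 6]
560 [135, 67, 10, 7, 11, 8, 10, 10, 11, 6]
580 [68, 71, 7, 9, 10, 8, 9, 9, 7, 6]
600 [68, 59, 56, 7, 8, 6, 7, 8, 10, 7]
620 [66, 72, 74, 11, 8, 7, 11, 51, 9, 8]
640 [11, 95, 94, 11, 11, 9, 11, 52, 11, 10]
```

View pics/b.png

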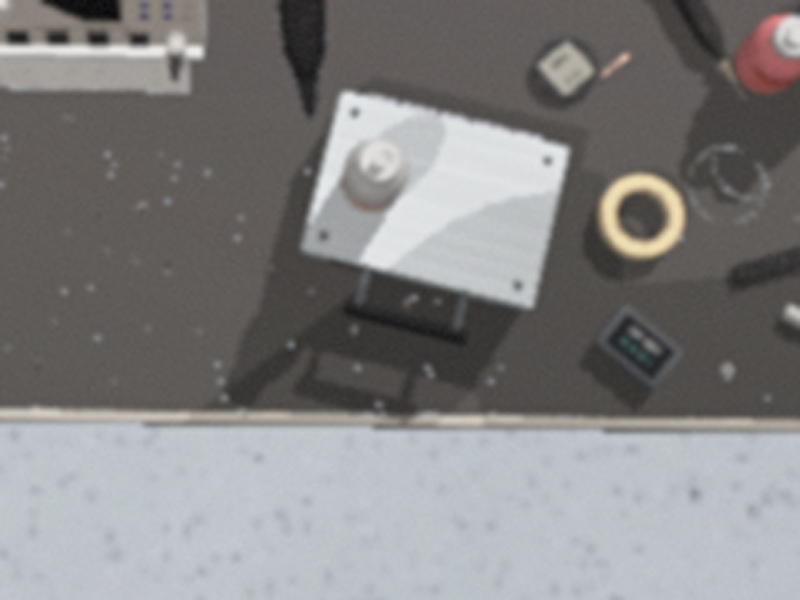

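The crop shows the bottle at (375,170) on the lid's left half, the pull bar at (405,320), the fixture yawed about -0.246 rad. The bench to its left is free, apart from an iron whose tip is at (308,110). I'm moving the wrist camera above it, turned to the fixture.

```bash
python3 -m creep '[[[0.5,0.5,0.1,0.4,93],[0.9,0.93,0.1,0.7,93],[0.9,0.93,0.1,0.7,93],[0.9,0.93,0.1,0.7,93],[0.9,0.93,0.1,0.7,93],[0.9,0.93,0.1,0.7,93],[0.9,0.93,0.1,0.7,93],[0.9,0.93,0.1,0.7,93],[0.9,0.93,0.1,0.7,93],[0.9,0.93,0.1,0.7,93],[0.9,0.93,0.1,0.7,93],[0.9,0.93,0,0.7,93],[0.9,0.93,0,0.7,93],[0.9,0.93,0,0.7,93],[0.9,0.93,0,0.7,93],[0.4,0.4,0,0.3,93],[0,0,0,0,93]]]' 15
cat > look.py <<'E'
from h import *; import sys
st=readout.get_state(); p=vision.snapshot('wrist'); T=c2w(p,st); W=cloud(p,T)
q=st['ee_rot']; M=R.from_quat([q[1],q[2],q[3],q[0]]).as_matrix()
print('tcp',np.round(st['tool_pos'],1),'yaw_y',np.arctan2(M[1,1],M[0,1]).round(3),'z',M[:,2].round(3),'cam',T[:3,3].round(), 't',st['time'])
for n in ['bottle','pull_bar','hinge_line','fixture']:
    for r in spot_point(n,p)[:1]:
        o,d=ray(p,T,r['point']); h={'pull_bar':56,'hinge_line':52,'bottle':60}.get(n,0); print(n,round(r['p'],2),np.round(r['point']),(o+d*(h-o[2])/d[2]).round(1))
g=regions_of('bottle',p)
if g:
    b=W[g[0]['region']]; b=b[~np.isnan(b[:,0])]; zt=np.percentile(b[:,2],98); t=b[b[:,2]>zt-8]; print('bottle top',zt.round(1),t.mean(0).round(1),'extent',np.percentile(b,[1,99],axis=0).round(1).tolist())
g=regions_of('fixture',p)
if g:
    w=W[g[0]['region']]; w=w[(w[:,2]>50)&(w[:,2]<70)]; print('lid z',np.median(w[:,2]).round(1),cv2.minAreaRect(w[:,:2].astype(np.float32)))
cv2.imwrite('pics/'+sys.argv[1],p['color'][:,:,::-1]); np.save('W.npy',W)
E
python3 look.py c.png
```

```text
time: 3.78
tool_pos: [498.8, -229.2, 260.2]
ee_rot: [-0.0, 0.789, 0.615, -0.0]
force: [-0.3, -0.5, 0.0]
grip_width: 1.0
finger_force: 0.0
tcp [ 498.8 -229.2  260.2] yaw_y -0.247 z [-0. -0. -1.] cam [ 518. -155.  411.] t 3.775
pull_bar 0.96 [220. 226.] [ 431.7 -248.1   56. ]
hinge_line 0.98 [217. 395.] [ 597.  -287.1   52. ]
bottle top 158.3 [ 540.9 -220.9  152.6] extent [[517.4, -241.9, 58.6], [564.5, -197.0, 158.5]]
lid z 57.9 ((512.197998046875, -269.69061279296875), (190.71127319335938, 181.51199340820312), 76.21040344238281)
```

View pics/c.png

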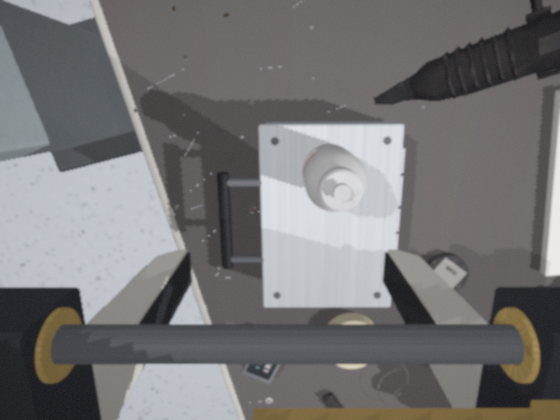

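The wrist view shows the bottle at pixel (333,180), about (541,-220) in the world. The bar is at (225,220) and the iron at the upper right. Next I descend and grip the bottle.

```bash
python3 -m creep '[[[0.5,0.1,0,0,93],[0.8,0.17,0,0,93],[0.4,0.1,0,0,93],[0,0,-0.6,0,93],[0,0,-0.9,0,93],[0,0,-0.9,0,93],[0,0,-0.9,0,93],[0,0,-0.9,0,93],[0,0,-0.9,0,93],[0,0,-0.8,0,93],[0,0,-0.5,0,93],[0,0,0,0,93],[0,0,0,0,60],[0,0,0,0,45],[0,0,0,0,40],[0,0,0,0,40],[0,0,0,0,40]]]' 15
```

```text
time: 6.25
tool_pos: [541.1, -220.7, 100.2]
ee_rot: [0.0, 0.789, 0.614, 0.0]
force: [0.2, 0.4, 0.8]
grip_width: 0.526
finger_force: 15.0
```

```bash
python3 -m creep '[[[0,0,0.3,0,40],[0,0,0.6,0,40],[0,0,0.8,0,40],[0,0,0.3,0,40],[0,0.4,0,0,40],[-0.1,0.8,0,0,40],[-0.1,0.8,0,0,40],[-0.2,0.8,0,0,40],[-0.2,0.8,0,0,40],[-0.1,0.5,0,0,40],[0,0.3,0,0,40],[0,0,0,0,40]]]'
python3 look.py d.png
```

```text
time: 7.75
tool_pos: [523.8, -110.4, 150.3]
ee_rot: [0.0, 0.789, 0.614, 0.0]
force: [-0.1, -0.6, -1.7]
grip_width: 0.527
finger_force: 15.0
tcp [ 523.8 -110.4  150.3] yaw_y -0.248 z [ 0. -0. -1.] cam [543. -37. 301.] t 7.75
bottle 0.7 [249. 286.] [ 519.1 -129.7   60. ]
pull_bar 0.63 [406. 215.] [ 430.6 -247.6   56. ]
fixture 0.61 [358. 332.] [ 527.6 -270.8    0. ]
bottle top 208.4 [ 523.8 -113.8  204.4] extent [[504.0, -124.9, 111.9], [548.0, -86.7, 208.7]]
lid z 57.9 ((494.4789733886719, -243.35968017578125), (44.25227737426758, 133.1292724609375), 75.58522033691406)
```

View pics/d.png

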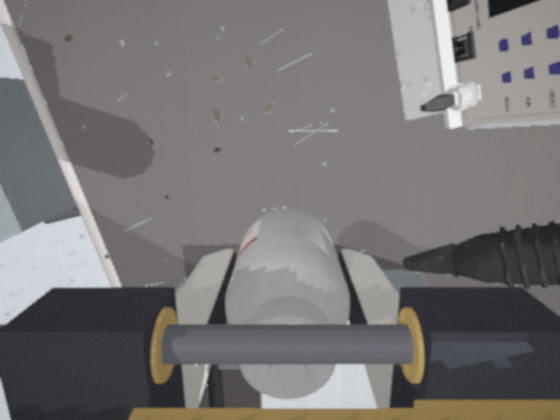

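The bottle hangs upright between the fingers at (290,280), with the iron's tip at (405,262). Before lowering I'll check that the iron is outside the gripper's footprint.

```bash
python3 - <<'E'
import numpy as np
for f in ['W.npy','top_W.npy']:
    W=np.load(f).reshape(-1,3); W=W[~np.isnan(W[:,0])]
    d=W[:,:2]-[523.8,-110.4]; c,s=np.cos(-.248),np.sin(-.248)
    u=d@[c,s]; v=d@[-s,c]
    for lo,hi in [(30,64),(64,80),(80,100),(100,120),(120,150)]:
        m=(u>lo)&(u<hi)&(abs(v)<50)&(W[:,2]<(105 if f[0]=='W' else 140)); print(f,lo,hi,m.sum(),np.percentile(W[m][:,2],[50,99]).round(), )
    m=(W[:,2]<105)&(W[:,2]>25)&(u>0)&(u<130)&(abs(v)<90); print('high pts u,v min', u[m].min() if m.any() else None, v[m].min() if m.any() else None, np.c_[u,v,W[:,2]][m][np.argsort(u[m])][:5].round())
E
```

```text
W.npy 30 64 4338 [-2. -0.]
W.npy 64 80 2206 [-2. -0.]
W.npy 80 100 3140 [-2. 50.]
W.npy 100 120 3987 [-1. 72.]
W.npy 120 150 7673 [55. 99.]
high pts u,v min 44.707918210352894 -79.97803020624329 [[ 45. -80.  57.]
 [ 45. -75.  59.]
 [ 45. -77.  59.]
 [ 45. -79.  58.]
 [ 45. -80.  58.]]
top_W.npy 30 64 421 [1. 9.]
top_W.npy 64 80 199 [2. 9.]
top_W.npy 80 100 263 [ 2. 58.]
top_W.npy 100 120 273 [ 3. 77.]
top_W.npy 120 150 440 [  6. 104.]
high pts u,v min 0.5412623789315708 -89.85171120313348 [[  1. -73.  59.]
 [  1. -87.  62.]
 [  1. -65.  60.]
 [  1. -67.  63.]
 [  1. -76.  60.]]
```

```bash
python3 -m creep '[[[-0.3,0.1,-0.4,0,40],[-0.3,0.1,-0.8,0,40],[0,0,-0.9,0,40],[0,0,-0.9,0,40],[0,0,-0.7,0,40],[0,0,-0.4,0,40],[0,0,-0.1,0,40],[0,0,-0.05,0,40],[0,0,0,0,40]]]'
```

```text
time: 9.22
tool_pos: [509.2, -105.9, 44.6]
ee_rot: [0.0, 0.789, 0.614, 0.0]
force: [0.1, -1.0, -1.2]
grip_width: 0.519
finger_force: 15.0
```

```bash
python3 -m creep '[[[0,0,-0.06,0,40],[0,0,-0.06,0,40],[0,0,0,0,40]]]'; python3 -m creep '[[[0,0,-0.04,0,40],[0,0,0,0,40]]]'
```

```text
time: 9.6
tool_pos: [508.5, -105.7, 40.8]
ee_rot: [-0.0, 0.789, 0.614, -0.0]
force: [0.2, 1.2, -1.4]
grip_width: 0.524
finger_force: 15.0
time: 9.85
tool_pos: [508.6, -105.7, 40.7]
ee_rot: [-0.0, 0.789, 0.614, -0.0]
force: [-4.2, 1.4, 7.4]
grip_width: 0.524
finger_force: 15.0
```

```bash
python3 -m creep '[[[0,0,0,0,52],[0,0,0,0,60],[0,0,0,0,93],[0,0,0,0,93],[0,0,0,0,93],[0,0,0.4,0,93],[0,0,0.9,0,93],[0,0,0.9,0,93],[0,0,0.9,0,93],[0,0,0.9,0,93],[0,0,0.9,0,93],[0,0,0.5,0,93],[0,0,0,0,93]]]'
```

```text
time: 11.48
tool_pos: [509.3, -106.0, 176.2]
ee_rot: [0.001, 0.789, 0.614, 0.001]
force: [0.0, 0.0, -0.9]
grip_width: 0.999
finger_force: 0.0
```

```bash
python3 -m creep '[[[-0.3,-0.5,0,0,93],[-0.5,-0.9,0,0,93],[-0.5,-0.9,0,0,60],[-0.5,-0.9,0,0,45],[-0.5,-0.9,0,0,36],[-0.5,-0.9,0,0,32],[-0.33,-0.7,0,0,32],[0,0,0,0,32],[0,0,0,0,32]]]'
python3 look.py e.png
python3 - <<'E'
import numpy as np
W=np.load('W.npy').reshape(-1,3); W=W[~np.isnan(W[:,0])]
d=W[:,:2]-[431,-248.5]; c,s=np.cos(-.247),np.sin(-.247); u=d@[c,s]; v=d@[-s,c]
for a,b in [(-38,-15),(-15,15),(15,35),(-60,60)]:
    m=(v>a)&(v<b)&(abs(u)<20)&(W[:,2]>40)&(W[:,2]<75); print(a,b,m.sum(), np.percentile(u[m],[2,50,98]).round(1) if m.any() else '', np.percentile(v[m],[1,99]).round(1) if m.any() else '', np.percentile(W[m,2],[5,50,95]).round(1) if m.any() else '')
E
```

```text
time: 12.6
tool_pos: [429.9, -247.9, 174.1]
ee_rot: [-0.001, 0.79, 0.614, -0.0]
force: [0.5, -0.5, -0.4]
grip_width: 0.352
finger_force: 0.0
tcp [ 429.9 -247.9  174.1] yaw_y -0.25 z [-0.001  0.001 -1.   ] cam [ 450. -174.  325.] t 12.6
pull_bar 0.74 [210. 283.] [ 427.9 -246.8   56. ]
hinge_line 0.88 [209. 511.] [ 595.2 -289.6   52. ]
fixture 0.69 [193. 401.] [ 529.3 -272.5    0. ]
bottle top 70.8 [ 503.  -126.3   67.4] extent [[483.8, -131.6, -1.5], [521.5, -109.4, 71.4]]
lid z 58.0 ((515.2721557617188, -257.94378662109375), (166.3675079345703, 181.6894073486328), 76.17256164550781)
-38 -15 484 [-6.   0.2 17.4] [-37.9 -15.4] [54.3 58.  59.9]
-15 15 620 [-6.6 -0.5  4.8] [-14.8  14.8] [54.4 58.2 59.8]
15 35 432 [-6.3 -0.5  4.7] [15.3 34.9] [55.1 58.3 59.9]
-60 60 2464 [-6.4  0.3 18.2] [-48.7  48.4] [54.6 57.9 59.8]
```

View pics/e.png

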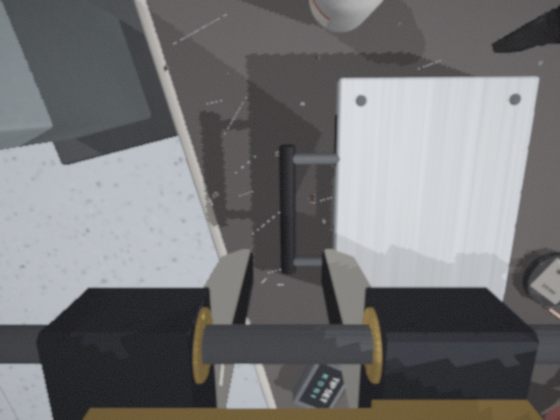

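```bash
python3 -m creep '[[[0,0,-0.4,0,28],[0,0,-0.8,0,28],[0,0,-0.9,0,28],[0,0,-0.9,0,28],[0,0,-0.8,0,28],[0,0,-0.6,0,28],[0,0,-0.3,0,28],[0,0,-0.14,0,28],[0,0,0,0,28],[0,0,0,0,28]]]'
```

```text
time: 14.2
tool_pos: [430.8, -248.6, 54.6]
ee_rot: [0.001, 0.789, 0.614, 0.0]
force: [0.2, 0.1, -0.1]
grip_width: 0.3
finger_force: 0.0
```

```bash
python3 -m creep '[[[0,0,-0.06,0,20],[0,0,0,0,10],[0,0,0,0,5],[0,0,0,0,5],[0,0,0,0,5]]]' 20
python3 - <<'E'
import numpy as np
u=np.array([np.cos(-.247),np.sin(-.247)])
P=lambda a:np.array([*(u*(171-171*np.cos(a)+4*np.sin(a))),171*np.sin(a)+4*np.cos(a)-4])/25
pr=P(0)
for k in range(1,21):
    q=P(np.pi/4*k/20); print((q-pr).round(2).tolist(), (q*25).round(1)); pr=q
E
```

```text
time: 14.82
tool_pos: [429.9, -248.1, 52.2]
ee_rot: [-0.0, 0.789, 0.614, -0.0]
force: [-4.0, 0.0, 0.3]
grip_width: 0.121
finger_force: 20.0
[0.01, -0.0, 0.27] [ 0.3 -0.1  6.7]
[0.02, -0.01, 0.27] [ 0.8 -0.2 13.4]
[0.03, -0.01, 0.27] [ 1.6 -0.4 20.1]
[0.04, -0.01, 0.27] [ 2.6 -0.7 26.7]
[0.05, -0.01, 0.26] [ 3.9 -1.  33.3]
[0.06, -0.02, 0.26] [ 5.5 -1.4 39.8]
[0.07, -0.02, 0.26] [ 7.3 -1.8 46.3]
[0.08, -0.02, 0.26] [ 9.3 -2.3 52.6]
[0.09, -0.02, 0.25] [11.6 -2.9 58.9]
[0.1, -0.03, 0.25] [14.1 -3.6 65.1]
[0.11, -0.03, 0.24] [16.9 -4.2 71.2]
[0.12, -0.03, 0.24] [19.8 -5.  77.2]
[0.13, -0.03, 0.23] [23.  -5.8 83. ]
[0.14, -0.03, 0.23] [26.5 -6.7 88.8]
[0.15, -0.04, 0.22] [30.1 -7.6 94.3]
[0.15, -0.04, 0.22] [33.9 -8.6 99.7]
[0.16, -0.04, 0.21] [ 38.   -9.6 105. ]
[0.17, -0.04, 0.2] [ 42.2 -10.7 110.1]
[0.18, -0.04, 0.2] [ 46.7 -11.8 115. ]
[0.18, -0.05, 0.19] [ 51.3 -12.9 119.7]
```

```bash
python3 -m creep '[[[0.01,0,0.27,0,5],[0.02,-0.01,0.27,0,5],[0.03,-0.01,0.27,0,5],[0.04,-0.01,0.27,0,5],[0.05,-0.01,0.26,0,5],[0.06,-0.02,0.26,0,5],[0.07,-0.02,0.26,0,5],[0.08,-0.02,0.26,0,5],[0.09,-0.02,0.25,0,5],[0.1,-0.03,0.25,0,5],[0,0,0,0,5]]]'
```

```text
time: 16.2
tool_pos: [443.1, -251.3, 118.4]
ee_rot: [-0.001, 0.789, 0.614, -0.001]
force: [-10.3, 2.9, 3.0]
grip_width: 0.12
finger_force: 20.0
```

```bash
python3 -m creep '[[[0.1,-0.03,0.24,0,5],[0.11,-0.03,0.24,0,5],[0.12,-0.03,0.23,0,5],[0.13,-0.03,0.23,0,5],[0.14,-0.04,0.22,0,5],[0.15,-0.04,0.22,0,5],[0.16,-0.04,0.21,0,5],[0.17,-0.04,0.2,0,5],[0.17,-0.04,0.2,0,5],[0.18,-0.05,0.19,0,5],[0,0,0,0,5],[0,0,0,0,5]]]'
python3 look.py f.png
python3 - <<'E'
from h import *
ims=[]
for n in ['top','scene']:
    p=vision.snapshot(n); T=c2w(p); W=cloud(p,T); ims.append(p['color'])
    for q in ['pull_bar','hinge_line','bottle']:
        for r in spot_point(q,p)[:1]: print(n,q,round(r['p'],2),np.round(r['point'],1))
    # lid plane tilt
    w=W.reshape(-1,3); w=w[~np.isnan(w[:,0])]; d=w[:,:2]-[596,-289]; c,s=np.cos(-.247),np.sin(-.247)
    u=d@[c,s]; v=d@[-s,c]; m=(u>-100)&(u<-10)&(abs(v)<85)&(abs(v)>50)&(w[:,2]>62)&(w[:,2]<175)
    if m.sum()>30:
        A=np.c_[u[m],v[m],np.ones(m.sum())]; z=w[m,2]; k=np.ones(len(z),bool)
        for _ in range(5):
            x=np.linalg.lstsq(A[k],z[k],rcond=None)[0]; e=abs(A@x-z); k=e<max(6,1.5*np.median(e))
        print(n,'tilt deg',np.degrees(np.arctan(-x[0])).round(1),'side',x[1].round(3),k.sum(),m.sum())
cv2.imwrite('pics/g.png',cv2.resize(np.vstack([ims[0][150:330,210:450],ims[1][110:290,180:420]]),(600,600*360//240)[:2])[:,:,::-1])
im=cv2.imread('pics/g.png'); cv2.imwrite('pics/g.png',cv2.resize(np.hstack([im[:450],im[450:]]),(800,300)))
E
```

```text
time: 17.7
tool_pos: [478.4, -260.2, 174.4]
ee_rot: [-0.002, 0.789, 0.614, -0.001]
force: [-18.8, 9.3, 15.6]
grip_width: 0.124
finger_force: 20.0
tcp [ 478.4 -260.2  174.4] yaw_y -0.249 z [-0.003  0.002 -1.   ] cam [ 499. -187.  325.] t 17.7
pull_bar 0.67 [283. 288.] [ 464.6 -318.8   56. ]
hinge_line 0.61 [208. 444.] [ 594.6 -288.7   52. ]
fixture 0.91 [193. 346.] [ 529.9 -272.8    0. ]
bottle top 71.1 [ 504.  -126.5   67.8] extent [[485.8, -131.7, -0.6], [528.4, -116.0, 71.7]]
lid z 64.0 ((539.12548828125, -261.41839599609375), (160.5145263671875, 134.0521697998047), 76.67494201660156)
top pull_bar 0.7 [218.8 342.8]
top tilt deg 43.4 side 0.061 58 60
scene pull_bar 0.66 [154.6 319.9]
scene hinge_line 0.82 [171.1 288.7]
scene bottle 0.57 [224.4 280.7]
scene tilt deg 42.1 side 0.001 69 86
```

View pics/g.png

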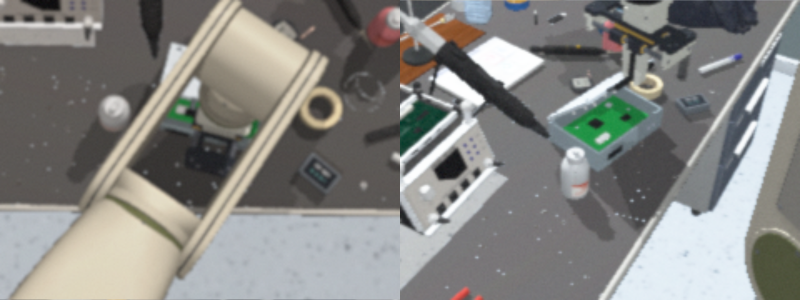

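View pics/f.png

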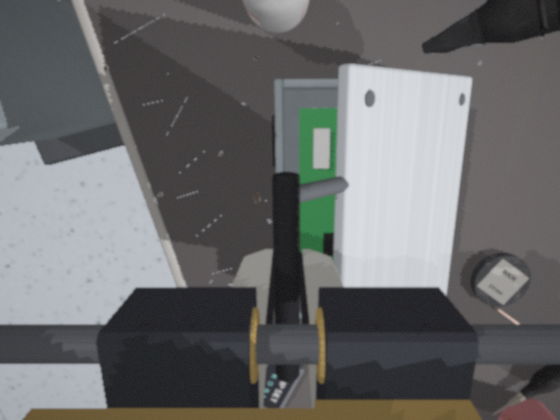

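The top and scene crops show the bottle standing clear at the left, the lid raised and the board visible. The wrist view shows the bar clamped at (287,280) and the lid at (400,180). About 25 N of radial push remains, so I'll measure the tilt from the wrist cloud before relieving it.

```bash
cat > tilt.py <<'E'
from h import *
v=[]
for i in range(3):
    st=readout.get_state(); p=vision.snapshot('wrist'); W=cloud(p,c2w(p,st))
    rg=W[85:270,365:445].reshape(-1,3); rg=rg[~np.isnan(rg[:,0])]
    n=np.linalg.svd(rg-np.median(rg,0),full_matrices=False)[2][2]; e=abs((rg-np.median(rg,0))@n); rg=rg[e<5]
    c=rg.mean(0); n=np.linalg.svd(rg-c,full_matrices=False)[2][2]; n*=np.sign(n[2])
    hz=np.array([596,-289,52])-c; v.append([np.degrees(np.arccos(n[2])),np.arctan2(n[1],n[0]),hz@n])
    print(np.round(v[-1],3),len(rg),st['tool_pos'].round(1),st['force'].round(1))
E
python3 tilt.py
```

```text
[43.603 -0.242 -7.054] 14746 [ 478.3 -260.1  174.3] [-18.4   8.5  16. ]
[43.594 -0.242 -7.094] 14736 [ 478.3 -260.2  174.3] [-18.2   8.9  15.7]
[43.591 -0.242 -7.1  ] 14739 [ 478.3 -260.1  174.3] [-18.8   8.6  16.5]
```

```bash
python3 -m creep '[[[0.02,0,0.08,0,5],[0.02,0,0.08,0,5],[0,0,0,0,5],[0,0,0,0,5]]]'; python3 tilt.py
```

```text
time: 19.1
tool_pos: [480.8, -260.7, 177.2]
ee_rot: [-0.0, 0.789, 0.614, 0.0]
force: [-5.7, 4.5, 4.2]
grip_width: 0.122
finger_force: 20.0
[44.861 -0.241 -7.106] 14724 [ 480.8 -260.7  177.2] [-5.7  4.5  4.2]
[44.847 -0.242 -7.14 ] 14725 [ 480.8 -260.7  177.2] [-5.5  3.3  4. ]
[44.848 -0.242 -7.127] 14731 [ 480.8 -260.7  177.2] [-6.5  3.8  4.1]
```

```bash
python3 -m creep '[[[0,0,0,0,5],[0,0,0,0,5],[0,0,0,0,5],[0,0,0,0,5]]]'; python3 tilt.py | tail -1; python3 -c "
from plant import ticket; print(ticket.hand_in())"
```

```text
time: 19.75
tool_pos: [480.8, -260.7, 177.2]
ee_rot: [-0.0, 0.789, 0.614, 0.0]
force: [-6.8, 3.3, 4.4]
grip_width: 0.119
finger_force: 20.0
[44.84  -0.242 -7.103] 14737 [ 480.8 -260.7  177.2] [-5.8  3.6  3.6]
the job is handed in; nothing more can be done
None
```

I've handed the job in at about 20 s: the bottle stands upright on the bench to the left of the fixture, and the gripper is holding the lid steady by its pull bar at about 45° (measured 44.8°).

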